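# Stack the modular hub on its dock

### The job

Put the modular home hub back together on its aluminium dock, building from the bottom up, one module at a time: first the orange battery pack into the dock, then the grey hub on it, then the blue drive, and the white domed cap on top, each upright and with its foot fully home in the recess below. Leave the porcelain bird and the steel vase standing where they are, and let go of the finished stack.

Things in the scene. Friction and masses are not known exactly. Their poses are not given: they have to be found in the camera images.
- pack_center (a point): Orange battery pack. Loose round puck, 56 mm across, 42 mm tall: tapered black foot in the lowest 6 mm (radius 16 to 19 mm), straight side above. In its top a recess 48 mm across, 7 mm deep, in a 4 mm rim; the next module's body rests on the rim, its centre 36 mm above this one's. Stands upright. Point: on its axis half-way up, 21 mm above its underside; z up. 125-255 g.
- hub_center (a point): Grey hub, black ports. Loose round puck, 56 mm across, 42 mm tall: tapered black foot in the lowest 6 mm (radius 16 to 19 mm), straight side above. In its top a recess 48 mm across, 7 mm deep, in a 4 mm rim; the next module's body rests on the rim, its centre 36 mm above this one's. Stands upright. Point: on its axis half-way up, 21 mm above its underside; z up. 90-185 g.
- drive_center (a point): Blue drive, white bands. Loose round puck, 56 mm across, 42 mm tall: tapered black foot in the lowest 6 mm (radius 16 to 19 mm), straight side above. In its top a recess 48 mm across, 7 mm deep, in a 4 mm rim; the next module's body rests on the rim, its centre 36 mm above this one's. Stands upright. Point: on its axis half-way up, 21 mm above its underside; z up. 110-225 g.
- cap_center (a point): White sensor cap with a low domed top (black dot in the middle) in place of a recess; straight side only from 6 to 30 mm up. Loose round puck, 56 mm across, 42 mm tall: tapered black foot in the lowest 6 mm (radius 16 to 19 mm), straight side above. Stands upright. Point: on its axis half-way up, 21 mm above its underside; z up. 75-155 g.
- dock_seat (a point): Dock, fixed: pale silver aluminium disc 84 mm across, 8 mm thick, with a black ring on it 56 mm outside, 48 mm inside, 7 mm tall, white floor. Point: on its axis level with the ring's top, 15 mm above the sideboard; z up. A module seated here has its foot in the ring, its body on the ring's top edge and its centre 15 mm above this point.
- coaster: Round cork coaster 90 mm across, 6 mm thick, fixed; not part of the job. Origin: centre of its underside.
- bird_center (a point): White porcelain bird with orange beak, about 90 mm tall, 48 mm thick, 85 mm from beak to tail, loose; not to be disturbed. Point: on its axis, 44 mm above its underside.
- vase_center (a point): Stainless steel vase, 120 mm tall, 58 mm at its widest, loose, standing; not to be disturbed. Point: on its axis half-way up, 60 mm above its underside.

How it is judged:
By the outcome, as a careful person would: the job done as asked, in the order asked, and still so for the second after the job is handed in, with the robot touching nothing.
It also fails if it takes over 120 s, if anything falls off the work surface, if the arm or the gripper's body presses on something with over 40 N, if the wrist force passes 120 N, or if a joint passes its speed limit or range.

### The arm

A 6-joint arm with a two-finger parallel gripper is mounted at the origin on the work surface. World frame = base frame: x ahead of the robot, y to its left, z up, the work surface at z = 0. Lengths are in m, angles in rad, forces in N, time in s.
With the tool pointing down it reaches from about 0.25 to 0.725 m from the base axis. Payload 4 kg.
Tool frame: the origin (TCP) lies between the finger pads; the fingertips stand 11 mm ahead of it and the grasp point (between the pads) lies 8 mm behind it (bot.tip_extent is the distance from the TCP to the fingertips, in m); z points along the fingers, y is the line along which they close (so a half turn about z gives the same grasp; the last joint's range is limited). The gripper opens to 85 mm and grips with 20 to 120 N. Pads are 22 mm wide; open, the fingers measure 114 mm over their backs; the gripper's body (76 mm by 85 mm) begins 54 mm behind the grasp point. The pads swing forward as they close: fully open they stand 13 mm farther back than shut.
Start: joints at [1.147, 0.241, 0.005, 1.335, 0, 1.571], TCP at [0.206, 0.456, 0.242] pointing down, gripper open.
Joint ranges: [-2.72, 2.72], [-1.05, 1.87], [-1.09, 1.28], [-1.99, 2.15], [-1.42, 1.44], [-3.14, 3.14]. Speed limits (rad/s): [2.79, 2.79, 3.14, 3.14, 3.14, 3.14].

### API

Orientations are given as a unit quaternion [x, y, z, w].
In Python, from workcell import bot gives the robot as it stands. The module is installed in compiled form; this text tells all that it offers.
- The arm moves only by the tool drive_tool, never from a script. Its argument "rows" is a list of rows, each an object of numbers: "dx", "dy", "dz": the shift along the tool's x, y, z in units of 50 mm (1.0 is 50 mm); "wx", "wy", "wz": the turn, a rotation vector about the tool's x, y, z in units of 5 degrees (1.0 is 5 degrees); "hand": the finger opening in mm, from 0 to 85.4. A call has 1 to 20 rows; each row is the pose to reach, as a shift and turn from the pose commanded when the call began, along the tool's axes at that moment; what a row does not reach only later rows make up. A row lasts 1/10 s, in which the tool goes at most 50 mm and 8.59 degrees, less where a joint would pass 70% of its speed; a pose out of reach is approached as far as the arm can. A call with a gripper value outside its range is refused whole. The fingers move at their own pace and stop on an object; the grip force is fixed at half the most. Time passes only in rows, so rows that repeat a pose let the fingers close. It gives the time, the measured TCP pose, the force, the opening and the grip force at its end, in the units of the state.
- bot.get_obs(): the state, without advancing time (a new reading comes with each control period).
- bot.camera(name): name is "scene" or "top" or "wrist"; returns the picture (400x640x3 uint8, red, green, blue); there is no depth.
- bot.get_calibration(name): a dict with "vfov" (degrees; the focal length in pixels is half the picture's height over the tangent of half this angle, whatever the lens; pixels are square), "cx", "cy" (the principal point, pixels), "origin" and "rotation" of the camera in the world; the wrist camera has in their place "mount" (4x4, takes a point from camera to tool coordinates, whose origin is the TCP and whose axes are the flange's). Camera axes: x right, y up, looking along -z (the intrinsics and any distortion apply to the point x, -y, -z); pixel columns grow to the right and rows downward; lengths in m; the calibration is good to about 2 mm. The wrist camera is an equidistant fisheye: a pixel r from the principal point sees the ray r / f radians off the axis. A picture is of the moment at which its call begins: read the wrist's pose just before it. get_calibration takes no time and is no camera call.
- bot.job_done(): hands the job in; it is judged then, once.
Trained networks look in the newest picture that a camera, given by its name, has taken for a name from the list of things; names that differ only in an ending like _2 or _b are one class to them, and where a whole thing is asked for, a point or a joint stands for the part that bears it (a point fixed in the world has none). Each returns a list of dicts, best first, with "score" (0 to 1); they miss things now and then, are a little off and sometimes report something else, mostly with a low value. They report only what shows in the picture. A call takes as long as a camera call.
- bot.look_for(camera, thing): "extent" ([centre column, centre row, width, height] in pixels, round what is visible of it).
- bot.outline_of(camera, thing): "region" (400x640 bool, what is visible of it) and "extent" ([centre column, centre row, width, height] in pixels, round what is visible of it).
The state is a dict: "clock": time; "joint_pos": joint angles; "joint_vel": joint speeds; "tau": joint torques, N m; "eef_pos": TCP position; "tool_rot": TCP orientation; "ft_force": force on the tool from outside, world axes, zero at the start; "ft_torque": the same for the moment, N m; "grip_width": finger opening in m; "grasp_force": force on a finger pad.
Only numpy, scipy, OpenCV 4.12 (cv2) and the standard library are available. Lean on these libraries where they do the work, as an engineer would, in place of code of your own. Each camera call takes 0.05 s, during which the arm holds its last target. There are 200 camera calls.

## Working session

There is one attempt and no reset: what is moved stays moved. The work goes in short steps, Python scripts to look and compute and a tool call to move; the robot and the scene stay as the last step left them, time stands still between calls to the robot, and variables do not carry over. Pictures are saved under pics/ and viewed, at most 14 in all, crops included, and the job is handed in when it is done.

Besides the shell and the picture viewer there is one more tool, called after ">>>" in YAML: its name, and indented under it one key for each argument. drive_tool: Moves the arm, as the interface text tells. Its arguments: {"type":"object","properties":{"rows":{"type":"array","items":{"type":"object","properties":{"dx":{"type":"number"},"dy":{"type":"number"},"dz":{"type":"number"},"wx":{"type":"number"},"wy":{"type":"number"},"wz":{"type":"number"},"hand":{"type":"number"}}}}},"required":["rows"]}

```bash
mkdir -p pics; cat > h.py <<'E'
import numpy as np, cv2
from workcell import bot
from scipy.spatial.transform import Rotation as R
def snap(c,n):
    im=bot.camera(c); cv2.imwrite(f'pics/{n}.png',im[:,:,::-1]); return im
def ray(c,u,v):
    k=bot.get_calibration(c); f=200/np.tan(np.radians(k['vfov'])/2)
    d=np.array([(u-k['cx'])/f,-(v-k['cy'])/f,-1.])
    return np.array(k['origin']),np.array(k['rotation']).reshape(3,3)@d
def at_z(c,u,v,z):
    o,d=ray(c,u,v); return o+d*(z-o[2])/d[2]
def proj(c,p):
    k=bot.get_calibration(c); f=200/np.tan(np.radians(k['vfov'])/2)
    q=np.array(k['rotation']).reshape(3,3).T@(np.array(p)-k['origin'])
    return np.array([k['cx']+f*q[0]/-q[2],k['cy']-f*q[1]/-q[2]])
E
python3 - <<'E'
from h import *
for c in('scene','top'):
    snap(c,c+'0'); print(c,bot.get_calibration(c))
    for t in['pack_center','hub_center','drive_center','cap_center','dock_seat','coaster','bird_center','vase_center']:
        print(t,[(round(r['score'],2),np.round(r['extent'],1).tolist()) for r in bot.look_for(c,t)[:3]])
print(bot.get_calibration('wrist')); print(bot.get_obs())
E
```

```text
scene {'vfov': 55.13673437291447, 'cx': 322.621178987116, 'cy': 194.9333879087713, 'origin': array([0.89918282, 0.3802333 , 0.59735134]), 'rotation': array([0.13371443, 0.3467961 , 0.87077307, 0.32188069])}
pack_center [(0.85, [325.8, 269.0, 35.1, 41.8])]
hub_center [(0.61, [286.9, 125.8, 21.7, 21.3])]
drive_center [(0.73, [462.2, 265.6, 36.3, 40.9])]
cap_center [(0.94, [228.3, 162.4, 22.6, 21.5])]
dock_seat [(0.91, [267.3, 206.8, 42.2, 35.4]), (0.69, [381.2, 210.8, 39.5, 32.7])]
coaster [(0.81, [380.0, 211.9, 43.0, 33.5])]
bird_center [(0.94, [410.4, 329.9, 54.4, 49.5]), (0.4, [378.3, 212.2, 43.8, 35.4])]
vase_center [(0.89, [332.9, 149.6, 25.3, 51.3])]
top {'vfov': 48.07593827293576, 'cx': 317.4604719796827, 'cy': 196.26709106747, 'origin': array([0.48246752, 0.00142835, 0.89087374]), 'rotation': array([-0.02511148,  0.01974029,  0.70999483, -0.70348211])}
pack_center [(0.67, [265.1, 141.6, 26.3, 30.6])]
hub_center [(0.78, [464.2, 245.0, 41.4, 28.8]), (0.23, [188.9, 239.3, 30.4, 32.2])]
drive_center [(0.96, [188.6, 240.7, 32.1, 30.8])]
cap_center [(0.58, [451.5, 147.7, 33.6, 31.6])
[... 728 characters left out ...]
}
{'clock': 0.9, 'joint_pos': array([ 1.14702505e+00,  2.40584828e-01,  4.99227200e-03,  1.33523091e+00,
       -2.31554706e-05,  1.57079064e+00]), 'joint_vel': array([-0.00011553,  0.00063316,  0.00016245, -0.00072326,  0.00112605,
       -0.00052319]), 'tau': array([ 4.41275688e-04, -3.72197807e+01,  2.52692646e+01,  1.13206497e-03,
        2.72139133e-06,  1.97479515e-06]), 'eef_pos': array([0.20559996, 0.45575462, 0.24231109]), 'tool_rot': array([ 2.10300960e-01,  9.77636694e-01, -1.56996664e-05,  8.46531568e-06]), 'ft_force': array([-0.22846624, -0.63425115, -0.25792417]), 'ft_torque': array([ 0.04569064, -0.00891998,  0.0098002 ]), 'grasp_force': 0.0, 'grip_width': 0.08546113154116104}
```

View pics/top0.png

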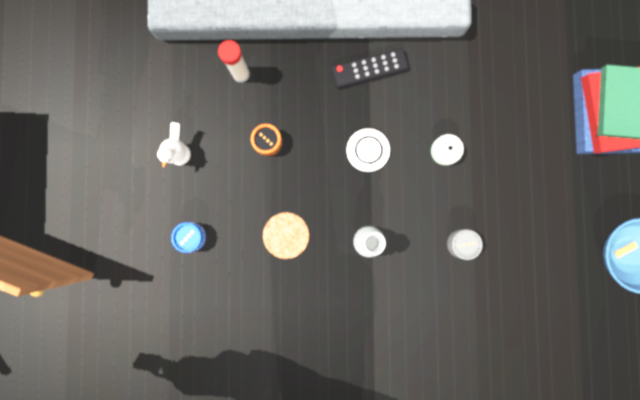

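View pics/scene0.png

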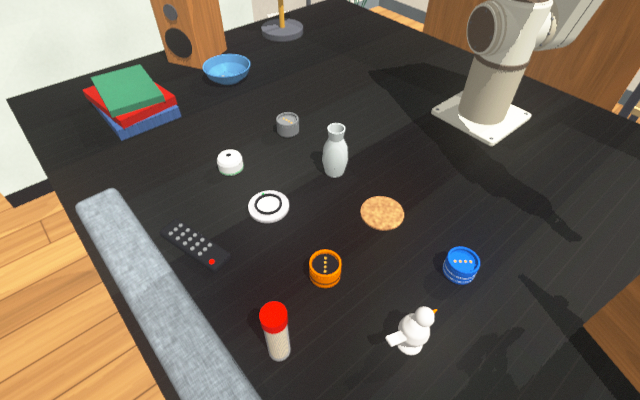

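The top view shows the pack (265,140), dock (368,150), cap (447,149), drive (188,238), hub (465,244), vase (370,242) and bird (174,150). The scene view agrees with this. Next I'll fit cylinder silhouettes to the outlines.

```bash
sed -i "s/np.array(k\['rotation'\]).reshape(3,3)/R.from_quat(k['rotation']).as_matrix()/" h.py
cat >> h.py <<'E'
from scipy.optimize import least_squares
def hull_c(P):
    h=cv2.convexHull(np.array(P,np.float32)); m=cv2.moments(h); return np.array([m['m10'],m['m01']])/m['m00'],m['m00']
A=np.linspace(0,2*np.pi,48,endpoint=False)
def cyl(c,x,y,prof):
    return hull_c([proj(c,[x+r*np.cos(a),y+r*np.sin(a),z]) for r,z in prof for a in A])
P={'m':[(.016,0),(.028,.006),(.028,.042)],'cap':[(.016,0),(.028,.006),(.028,.03),(.012,.042)],'dock':[(.042,0),(.042,.008)],'coaster':[(.045,0),(.045,.006)],'vase':[(.02,0),(.029,.05),(.018,.12)],'bird':[(.02,0),(.024,.05)]}
E
python3 - <<'E'
from h import *
for t,p in[('pack_center','m'),('hub_center','m'),('drive_center','m'),('cap_center','cap'),('dock_seat','dock'),('coaster','coaster'),('vase_center','vase'),('bird_center','bird')]:
    M={}
    for c in('top','scene'):
        r=bot.outline_of(c,t) if 1 else 0
        if r:
            g=r[0]['region']; hc,_=hull_c(np.argwhere(g)[:,::-1]); M[c]=(hc,g.sum(),r[0]['score'])
    out=[]
    for c in M:
        s=least_squares(lambda q:cyl(c,*q,P[p])[0]-M[c][0],[.5,0.]).x
        out.append((c,s.round(4).tolist(),round(M[c][2],2),int(M[c][1]),int(cyl(c,*s,P[p])[1])))
    print(t,out)
E
```

```text
Traceback (most recent call last):
  File "h.py", line 21, in cyl
    return hull_c([proj(c,[x+r*np.cos(a),y+r*np.sin(a),z]) for r,z in prof for a in A])
                   ~~~~^^^^^^^^^^^^^^^^^^^^^^^^^^^^^^^^^^^
  File "h.py", line 13, in proj
    k=bot.get_calibration(c); f=200/np.tan(np.radians(k['vfov'])/2)
ValueError: time passes only in moves, steps and waits
```

```bash
sed -i "s/bot.get_calibration(c)/K(c)/; s/^def snap/import functools\nK=functools.cache(bot.get_calibration)\ndef snap/" h.py
cat >> h.py <<'E'
def loc(c,t,p):
    r=bot.outline_of(c,t)
    if not r: return None
    g=r[0]['region']; hc,_=hull_c(np.argwhere(g)[:,::-1])
    s=least_squares(lambda q:cyl(c,*q,P[p])[0]-hc,[.5,0.],diff_step=1e-3,x_scale=.1).x
    return c,s.round(4).tolist(),round(r[0]['score'],2),int(g.sum()),int(cyl(c,*s,P[p])[1])
E
python3 - <<'E'
from h import *
for t,p in[('pack_center','m'),('hub_center','m'),('drive_center','m'),('cap_center','cap'),('dock_seat','dock'),('coaster','coaster'),('vase_center','vase'),('bird_center','bird')]:
    print(t,loc('top',t,p),loc('scene',t,p))
print(bot.get_obs()['clock'])
E
```

```text
pack_center ('top', [0.6484, 0.1065], 0.76, 780, 756) ('scene', [0.6499, 0.1052], 0.97, 1049, 1048)
hub_center ('top', [0.4434, -0.2723], 0.91, 809, 849) ('scene', [0.4445, -0.2742], 0.95, 494, 498)
drive_center ('top', [0.4609, 0.2569], 0.82, 806, 822) ('scene', [0.4623, 0.2564], 0.89, 1125, 1093)
cap_center ('top', [0.6268, -0.2457], 0.64, 757, 750) ('scene', [0.6257, -0.2512], 0.89, 514, 521)
dock_seat ('top', [0.6302, -0.0928], 0.67, 1389, 1414) ('scene', [0.6315, -0.0943], 0.81, 1108, 1057)
coaster ('top', [0.4623, 0.0709], 0.77, 1672, 1645) ('scene', [0.4643, 0.0707], 0.7, 1131, 1216)
vase_center ('top', [0.4509, -0.0879], 0.64, 766, 761) ('scene', [0.4525, -0.0889], 0.7, 1085, 1097)
bird_center ('top', [0.635, 0.2834], 0.77, 751, 621) ('scene', [0.6256, 0.2808], 0.88, 1477, 1095)
1.8
```

Top and scene agree to about 2 mm, apart from about 5 mm on the cap's y, which still fits. I'll move above the pack and align the tool to the world axes.

>>> drive_tool:
  rows:
    - {"dx": -0.3,"dy": -0.08,"wz": -0.3}
    - {"dx": -0.9,"dy": -0.22,"wz": -0.7}
    - {"dx": -1.6,"dy": -0.4,"wz": -1.1}
    - {"dx": -2.4,"dy": -0.6,"wz": -1.5}
    - {"dx": -3.2,"dy": -0.8,"wz": -1.9}
    - {"dx": -4.0,"dy": -1.0,"wz": -2.3}
    - {"dx": -4.8,"dy": -1.2,"wz": -2.7}
    - {"dx": -5.6,"dy": -1.4,"wz": -3.1}
    - {"dx": -6.4,"dy": -1.6,"wz": -3.5}
    - {"dx": -7.2,"dy": -1.8,"wz": -3.9}
    - {"dx": -8.0,"dy": -2.0,"wz": -4.3}
    - {"dx": -8.8,"dy": -2.2,"wz": -4.6}
    - {"dx": -9.6,"dy": -2.4,"wz": -4.8}
    - {"dx": -10.2,"dy": -2.55,"wz": -4.857}
    - {"dx": -10.7,"dy": -2.67,"wz": -4.857}
    - {"dx": -10.966,"dy": -2.733,"wz": -4.857}
    - {"dx": -10.966,"dy": -2.733,"wz": -4.857}
    - {"dx": -10.966,"dy": -2.733,"wz": -4.857}
    - {"dx": -10.966,"dy": -2.733,"wz": -4.857}

```text
invalid input at $.rows[0]: expected keys dx, dy, dz, wx, wy, wz, hand
```

```bash
python3 - <<'E'
from h import *
o=bot.get_obs(); snap('wrist','w1'); k=K('wrist'); M=np.array(k['mount']); f=200/np.tan(np.radians(k['vfov'])/2)
print(o['clock'],o['eef_pos'],o['tool_rot'],o['joint_pos'],bot.tip_extent)
Rt=R.from_quat(o['tool_rot']).as_matrix()
def wp(p):
    q=M[:3,:3].T@(Rt.T@(np.array(p)-o['eef_pos'])-M[:3,3]); q=q*[1,-1,-1]; th=np.arctan2(np.hypot(*q[:2]),q[2]); return np.array([k['cx'],k['cy']])+f*th*q[:2]/np.hypot(*q[:2])
print('pred top rim ctr',wp([.6492,.1058,.042]), [wp([.6492+.028*np.cos(a),.1058+.028*np.sin(a),.042]).round().tolist() for a in (0,1.57,3.14,4.71)])
print([(r['score'],r['extent']) for r in bot.look_for('wrist','pack_center')])
E
```

```text
1.8 [0.2056186  0.45576164 0.24230733] [2.10306403e-01 9.77635523e-01 2.64112191e-06 1.92688975e-05] [ 1.14700470e+00  2.40582780e-01  4.97974914e-03  1.33518003e+00
 -3.65648299e-05  1.57078142e+00] 0.011
pred top rim ctr [251.26836539 444.19028665] [[258.0, 450.0], [263.0, 443.0], [244.0, 438.0], [240.0, 445.0]]
[]
```

View pics/w1.png

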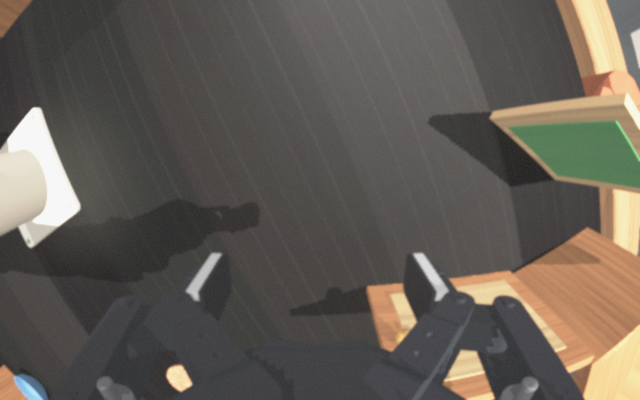

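The move was refused because rows need all seven keys. The wrist picture only shows the fingers over empty table, at about (205,275) and (430,275). I'll repeat the move.

>>> drive_tool:
  rows:
    - {"dx": -0.3,"dy": -0.08,"dz": 0,"wx": 0,"wy": 0,"wz": -0.3,"hand": 85}
    - {"dx": -0.9,"dy": -0.22,"dz": 0,"wx": 0,"wy": 0,"wz": -0.7,"hand": 85}
    - {"dx": -1.7,"dy": -0.42,"dz": 0,"wx": 0,"wy": 0,"wz": -1.2,"hand": 85}
    - {"dx": -2.6,"dy": -0.65,"dz": 0,"wx": 0,"wy": 0,"wz": -1.7,"hand": 85}
    - {"dx": -3.5,"dy": -0.87,"dz": 0,"wx": 0,"wy": 0,"wz": -2.2,"hand": 85}
    - {"dx": -4.4,"dy": -1.1,"dz": 0,"wx": 0,"wy": 0,"wz": -2.7,"hand": 85}
    - {"dx": -5.3,"dy": -1.32,"dz": 0,"wx": 0,"wy": 0,"wz": -3.2,"hand": 85}
    - {"dx": -6.2,"dy": -1.55,"dz": 0,"wx": 0,"wy": 0,"wz": -3.7,"hand": 85}
    - {"dx": -7.1,"dy": -1.77,"dz": 0,"wx": 0,"wy": 0,"wz": -4.2,"hand": 85}
    - {"dx": -8.0,"dy": -2.0,"dz": 0,"wx": 0,"wy": 0,"wz": -4.6,"hand": 85}
    - {"dx": -8.9,"dy": -2.22,"dz": 0,"wx": 0,"wy": 0,"wz": -4.857,"hand": 85}
    - {"dx": -9.8,"dy": -2.45,"dz": 0,"wx": 0,"wy": 0,"wz": -4.857,"hand": 85}
    - {"dx": -10.5,"dy": -2.62,"dz": 0,"wx": 0,"wy": 0,"wz": -4.857,"hand": 85}
    - {"dx": -10.966,"dy": -2.733,"dz": 0,"wx": 0,"wy": 0,"wz": -4.857,"hand": 85}
    - {"dx": -10.966,"dy": -2.733,"dz": 0,"wx": 0,"wy": 0,"wz": -4.857,"hand": 85}
    - {"dx": -10.966,"dy": -2.733,"dz": 0,"wx": 0,"wy": 0,"wz": -4.857,"hand": 85}
    - {"dx": -10.966,"dy": -2.733,"dz": 0,"wx": 0,"wy": 0,"wz": -4.857,"hand": 85}

```text
clock: 3.6
eef_pos: [0.6485, 0.1065, 0.2423]
tool_rot: [-0.0, 1.0, 0.0, -0.0]
ft_force: [0.5, 0.4, -0.1]
grip_width: 0.0849
grasp_force: 0.0
```

```bash
cat >> h.py <<'E'
def wlook(t,x,y,z=.042,r=.028,name=None):
    o=bot.get_obs(); (snap('wrist',name) if name else bot.camera('wrist')); k=K('wrist'); M=np.array(k['mount']); f=200/np.tan(np.radians(k['vfov'])/2)
    Rt=R.from_quat(o['tool_rot']).as_matrix()
    def wp(p):
        q=M[:3,:3].T@(Rt.T@(np.array(p)-o['eef_pos'])-M[:3,3]); q=q*[1,-1,-1]; th=np.arctan2(np.hypot(*q[:2]),q[2]); return np.array([k['cx'],k['cy']])+f*th*q[:2]/np.hypot(*q[:2])
    print(o['clock'],o['eef_pos'].round(4),o['tool_rot'].round(4),o['joint_pos'].round(3))
    print('pred ctr',wp([x,y,z]).round(1),'rim',[wp([x+r*np.cos(a),y+r*np.sin(a),z]).round().tolist() for a in (0,1.57,3.14,4.71)])
    print([(round(q['score'],2),np.round(q['extent'],1).tolist()) for q in bot.look_for('wrist',t)[:2]])
E
python3 - <<'E'
from h import *
wlook('pack_center',.6492,.1058,name='w2')
E
```

```text
3.6 [0.6485 0.1065 0.2423] [-5.e-04  1.e+00  1.e-04 -4.e-04] [0.163 0.571 0.5   1.501 0.    0.162]
pred ctr [316.8 181.1] rim [[317.0, 205.0], [342.0, 181.0], [317.0, 156.0], [291.0, 181.0]]
[(0.85, [318.5, 179.1, 52.0, 55.7]), (0.71, [289.5, 28.8, 76.4, 57.5])]
```

View pics/w2.png

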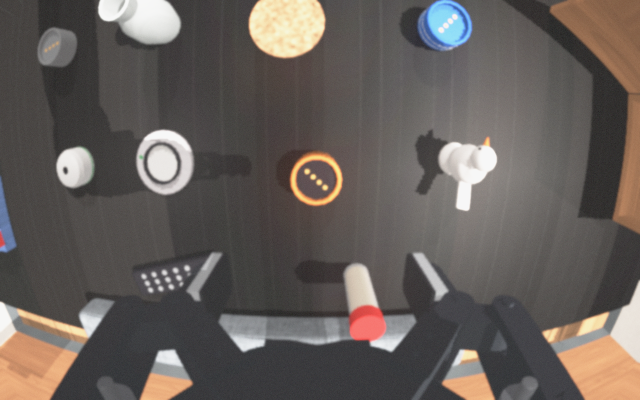

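The wrist picture shows the orange rim at (317,179), and I predicted (317,181), so the position holds. Descending now; fingers close only after arrival.

>>> drive_tool:
  rows:
    - {"dx": 0,"dy": 0,"dz": 0.6,"wx": 0,"wy": 0,"wz": 0,"hand": 85}
    - {"dx": 0,"dy": 0,"dz": 1.3,"wx": 0,"wy": 0,"wz": 0,"hand": 85}
    - {"dx": 0,"dy": 0,"dz": 2.0,"wx": 0,"wy": 0,"wz": 0,"hand": 85}
    - {"dx": 0,"dy": 0,"dz": 2.7,"wx": 0,"wy": 0,"wz": 0,"hand": 85}
    - {"dx": 0,"dy": 0,"dz": 3.3,"wx": 0,"wy": 0,"wz": 0,"hand": 85}
    - {"dx": 0,"dy": 0,"dz": 3.8,"wx": 0,"wy": 0,"wz": 0,"hand": 85}
    - {"dx": 0,"dy": 0,"dz": 4.2,"wx": 0,"wy": 0,"wz": 0,"hand": 85}
    - {"dx": 0,"dy": 0,"dz": 4.46,"wx": 0,"wy": 0,"wz": 0,"hand": 85}
    - {"dx": 0,"dy": 0,"dz": 4.46,"wx": 0,"wy": 0,"wz": 0,"hand": 85}
    - {"dx": 0,"dy": 0,"dz": 4.46,"wx": 0,"wy": 0,"wz": 0,"hand": 75}
    - {"dx": 0,"dy": 0,"dz": 4.46,"wx": 0,"wy": 0,"wz": 0,"hand": 68}
    - {"dx": 0,"dy": 0,"dz": 4.46,"wx": 0,"wy": 0,"wz": 0,"hand": 62}
    - {"dx": 0,"dy": 0,"dz": 4.46,"wx": 0,"wy": 0,"wz": 0,"hand": 58}
    - {"dx": 0,"dy": 0,"dz": 4.46,"wx": 0,"wy": 0,"wz": 0,"hand": 54}
    - {"dx": 0,"dy": 0,"dz": 4.46,"wx": 0,"wy": 0,"wz": 0,"hand": 45}
    - {"dx": 0,"dy": 0,"dz": 4.46,"wx": 0,"wy": 0,"wz": 0,"hand": 45}
    - {"dx": 0,"dy": 0,"dz": 4.46,"wx": 0,"wy": 0,"wz": 0,"hand": 45}
    - {"dx": 0,"dy": 0,"dz": 4.46,"wx": 0,"wy": 0,"wz": 0,"hand": 45}

```text
clock: 5.5
eef_pos: [0.6501, 0.1057, 0.0208]
tool_rot: [0.0, 1.0, 0.0, 0.001]
ft_force: [-1.6, -0.2, 5.8]
grip_width: 0.0546
grasp_force: 62.7
```

>>> drive_tool:
  rows:
    - {"dx": 0,"dy": 0,"dz": -0.1,"wx": 0,"wy": 0,"wz": 0,"hand": 45}
    - {"dx": 0,"dy": 0,"dz": -0.4,"wx": 0,"wy": 0,"wz": 0,"hand": 45}
    - {"dx": 0,"dy": 0,"dz": -0.8,"wx": 0,"wy": 0,"wz": 0,"hand": 45}
    - {"dx": 0.02,"dy": -0.2,"dz": -1.2,"wx": 0,"wy": 0,"wz": 0,"hand": 45}
    - {"dx": 0.05,"dy": -0.5,"dz": -1.5,"wx": 0,"wy": 0,"wz": 0,"hand": 45}
    - {"dx": 0.1,"dy": -1.0,"dz": -1.6,"wx": 0,"wy": 0,"wz": 0,"hand": 45}
    - {"dx": 0.15,"dy": -1.5,"dz": -1.6,"wx": 0,"wy": 0,"wz": 0,"hand": 45}
    - {"dx": 0.2,"dy": -2.0,"dz": -1.6,"wx": 0,"wy": 0,"wz": 0,"hand": 45}
    - {"dx": 0.25,"dy": -2.5,"dz": -1.6,"wx": 0,"wy": 0,"wz": 0,"hand": 45}
    - {"dx": 0.3,"dy": -3.0,"dz": -1.6,"wx": 0,"wy": 0,"wz": 0,"hand": 45}
    - {"dx": 0.34,"dy": -3.5,"dz": -1.6,"wx": 0,"wy": 0,"wz": 0,"hand": 45}
    - {"dx": 0.36,"dy": -3.8,"dz": -1.6,"wx": 0,"wy": 0,"wz": 0,"hand": 45}
    - {"dx": 0.364,"dy": -3.986,"dz": -1.6,"wx": 0,"wy": 0,"wz": 0,"hand": 45}
    - {"dx": 0.364,"dy": -3.986,"dz": -1.6,"wx": 0,"wy": 0,"wz": 0,"hand": 45}
    - {"dx": 0.364,"dy": -3.986,"dz": -1.6,"wx": 0,"wy": 0,"wz": 0,"hand": 45}
    - {"dx": 0.364,"dy": -3.986,"dz": -1.6,"wx": 0,"wy": 0,"wz": 0,"hand": 45}

```text
clock: 7.1
eef_pos: [0.6311, -0.0924, 0.0993]
tool_rot: [-0.001, 1.0, 0.0, -0.0]
ft_force: [-0.4, -0.4, -1.4]
grip_width: 0.0544
grasp_force: 63.5
```

```bash
python3 - <<'E'
from h import *
wlook('dock_seat',.631,-.0935,z=.008,r=.042,name='w3')
E
```

```text
7.1 [ 0.6311 -0.0924  0.0993] [-8.e-04  1.e+00  2.e-04 -0.e+00] [-0.146  0.6    0.173  1.144  0.    -0.147]
pred ctr [316.3 211.4] rim [[316.0, 261.0], [371.0, 211.0], [316.0, 156.0], [261.0, 211.0]]
[(0.97, [316.1, 192.7, 115.5, 75.6])]
```

View pics/w3.png

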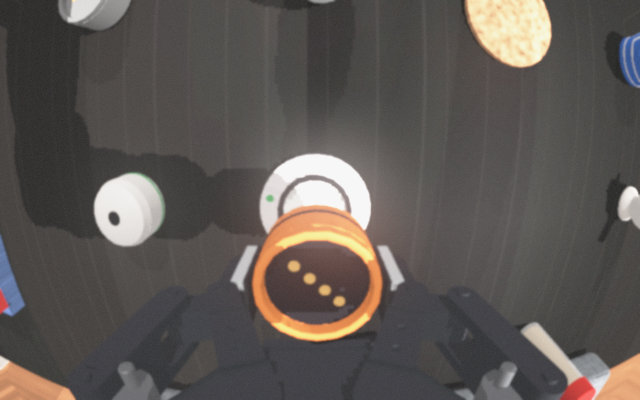

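The dock's side edges sit at columns 260–371 (predicted 261–371), with the pack held straight above it. Lowering and releasing.

>>> drive_tool:
  rows:
    - {"dx": 0,"dy": 0,"dz": 0.2,"wx": 0,"wy": 0,"wz": 0,"hand": 45}
    - {"dx": 0,"dy": 0,"dz": 0.5,"wx": 0,"wy": 0,"wz": 0,"hand": 45}
    - {"dx": 0,"dy": 0,"dz": 0.8,"wx": 0,"wy": 0,"wz": 0,"hand": 45}
    - {"dx": 0,"dy": 0,"dz": 1.0,"wx": 0,"wy": 0,"wz": 0,"hand": 45}
    - {"dx": 0,"dy": 0,"dz": 1.12,"wx": 0,"wy": 0,"wz": 0,"hand": 45}
    - {"dx": 0,"dy": 0,"dz": 1.2,"wx": 0,"wy": 0,"wz": 0,"hand": 45}
    - {"dx": 0,"dy": 0,"dz": 1.28,"wx": 0,"wy": 0,"wz": 0,"hand": 45}
    - {"dx": 0,"dy": 0,"dz": 1.34,"wx": 0,"wy": 0,"wz": 0,"hand": 45}
    - {"dx": 0,"dy": 0,"dz": 1.38,"wx": 0,"wy": 0,"wz": 0,"hand": 45}
    - {"dx": 0,"dy": 0,"dz": 1.4,"wx": 0,"wy": 0,"wz": 0,"hand": 45}
    - {"dx": 0,"dy": 0,"dz": 1.4,"wx": 0,"wy": 0,"wz": 0,"hand": 45}
    - {"dx": 0,"dy": 0,"dz": 1.4,"wx": 0,"wy": 0,"wz": 0,"hand": 45}

```text
clock: 8.4
eef_pos: [0.6312, -0.0936, 0.0298]
tool_rot: [-0.0, 1.0, -0.0, 0.0]
ft_force: [-1.4, -0.1, 1.0]
grip_width: 0.0543
grasp_force: 63.6
```

>>> drive_tool:
  rows:
    - {"dx": 0,"dy": 0,"dz": 0,"wx": 0,"wy": 0,"wz": 0,"hand": 60}
    - {"dx": 0,"dy": 0,"dz": 0,"wx": 0,"wy": 0,"wz": 0,"hand": 70}
    - {"dx": 0,"dy": 0,"dz": 0,"wx": 0,"wy": 0,"wz": 0,"hand": 80}
    - {"dx": 0,"dy": 0,"dz": 0,"wx": 0,"wy": 0,"wz": 0,"hand": 84}
    - {"dx": 0,"dy": 0,"dz": -0.3,"wx": 0,"wy": 0,"wz": 0,"hand": 84}
    - {"dx": 0,"dy": 0,"dz": -0.8,"wx": 0,"wy": 0,"wz": 0,"hand": 84}
    - {"dx": 0,"dy": 0,"dz": -1.5,"wx": 0,"wy": 0,"wz": 0,"hand": 84}
    - {"dx": 0,"dy": 0,"dz": -2.3,"wx": 0,"wy": 0,"wz": 0,"hand": 84}
    - {"dx": 0.2,"dy": -0.2,"dz": -3.0,"wx": 0,"wy": 0,"wz": 0,"hand": 84}
    - {"dx": 0.6,"dy": -0.58,"dz": -3.5,"wx": 0,"wy": 0,"wz": 0,"hand": 84}
    - {"dx": 1.1,"dy": -1.06,"dz": -3.8,"wx": 0,"wy": 0,"wz": 0,"hand": 84}
    - {"dx": 1.6,"dy": -1.54,"dz": -3.8,"wx": 0,"wy": 0,"wz": 0,"hand": 84}
    - {"dx": 2.1,"dy": -2.02,"dz": -3.8,"wx": 0,"wy": 0,"wz": 0,"hand": 84}
    - {"dx": 2.6,"dy": -2.5,"dz": -3.8,"wx": 0,"wy": 0,"wz": 0,"hand": 84}
    - {"dx": 3.1,"dy": -2.98,"dz": -3.8,"wx": 0,"wy": 0,"wz": 0,"hand": 84}
    - {"dx": 3.5,"dy": -3.36,"dz": -3.8,"wx": 0,"wy": 0,"wz": 0,"hand": 84}
    - {"dx": 3.74,"dy": -3.59,"dz": -3.8,"wx": 0,"wy": 0,"wz": 0,"hand": 84}
    - {"dx": 3.74,"dy": -3.59,"dz": -3.8,"wx": 0,"wy": 0,"wz": 0,"hand": 84}
    - {"dx": 3.74,"dy": -3.59,"dz": -3.8,"wx": 0,"wy": 0,"wz": 0,"hand": 84}
    - {"dx": 3.74,"dy": -3.59,"dz": -3.8,"wx": 0,"wy": 0,"wz": 0,"hand": 84}

```text
clock: 10.4
eef_pos: [0.4447, -0.2726, 0.2193]
tool_rot: [-0.0, 1.0, 0.0, 0.0]
ft_force: [-0.5, 0.1, -1.5]
grip_width: 0.0841
grasp_force: 0.0
```

```bash
python3 - <<'E'
from h import *
wlook('hub_center',.444,-.273,name='w4')
E
```

```text
10.4 [ 0.4447 -0.2726  0.2193] [-5.e-04  1.e+00  0.e+00  2.e-04] [-0.55   0.294  0.016  1.293  0.    -0.551]
pred ctr [317.1 184.5] rim [[317.0, 211.0], [344.0, 185.0], [317.0, 157.0], [290.0, 184.0]]
[(0.96, [313.9, 181.3, 51.1, 59.3])]
```

View pics/w4.png

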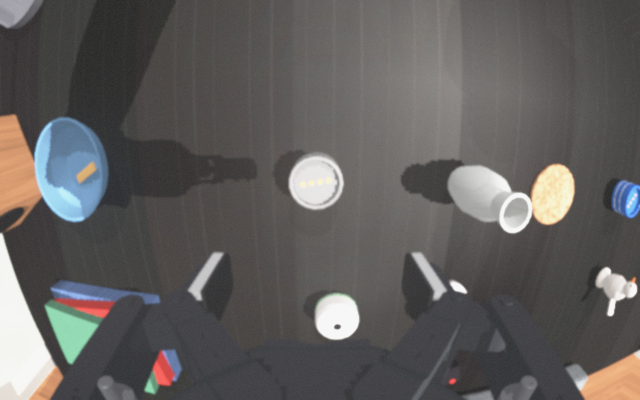

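The hub rim centre is at (316,182) against a predicted (317,184.5), so the hub is about 2 mm nearer in x. I'll correct for that and grasp.

>>> drive_tool:
  rows:
    - {"dx": 0.03,"dy": 0,"dz": 0.5,"wx": 0,"wy": 0,"wz": 0,"hand": 84}
    - {"dx": 0.03,"dy": 0,"dz": 1.2,"wx": 0,"wy": 0,"wz": 0,"hand": 84}
    - {"dx": 0.03,"dy": 0,"dz": 1.9,"wx": 0,"wy": 0,"wz": 0,"hand": 84}
    - {"dx": 0.03,"dy": 0,"dz": 2.6,"wx": 0,"wy": 0,"wz": 0,"hand": 84}
    - {"dx": 0.03,"dy": 0,"dz": 3.2,"wx": 0,"wy": 0,"wz": 0,"hand": 84}
    - {"dx": 0.03,"dy": 0,"dz": 3.6,"wx": 0,"wy": 0,"wz": 0,"hand": 84}
    - {"dx": 0.03,"dy": 0,"dz": 3.85,"wx": 0,"wy": 0,"wz": 0,"hand": 84}
    - {"dx": 0.03,"dy": 0,"dz": 4.0,"wx": 0,"wy": 0,"wz": 0,"hand": 84}
    - {"dx": 0.03,"dy": 0,"dz": 4.0,"wx": 0,"wy": 0,"wz": 0,"hand": 84}
    - {"dx": 0.03,"dy": 0,"dz": 4.0,"wx": 0,"wy": 0,"wz": 0,"hand": 75}
    - {"dx": 0.03,"dy": 0,"dz": 4.0,"wx": 0,"wy": 0,"wz": 0,"hand": 68}
    - {"dx": 0.03,"dy": 0,"dz": 4.0,"wx": 0,"wy": 0,"wz": 0,"hand": 62}
    - {"dx": 0.03,"dy": 0,"dz": 4.0,"wx": 0,"wy": 0,"wz": 0,"hand": 58}
    - {"dx": 0.03,"dy": 0,"dz": 4.0,"wx": 0,"wy": 0,"wz": 0,"hand": 54}
    - {"dx": 0.03,"dy": 0,"dz": 4.0,"wx": 0,"wy": 0,"wz": 0,"hand": 45}
    - {"dx": 0.03,"dy": 0,"dz": 4.0,"wx": 0,"wy": 0,"wz": 0,"hand": 45}
    - {"dx": 0.03,"dy": 0,"dz": 4.0,"wx": 0,"wy": 0,"wz": 0,"hand": 45}
    - {"dx": 0.03,"dy": 0,"dz": 4.0,"wx": 0,"wy": 0,"wz": 0,"hand": 45}

```text
clock: 12.3
eef_pos: [0.4429, -0.2735, 0.0204]
tool_rot: [0.0, 1.0, -0.0, 0.001]
ft_force: [-1.3, 0.9, 6.2]
grip_width: 0.0545
grasp_force: 62.0
```

>>> drive_tool:
  rows:
    - {"dx": 0,"dy": 0,"dz": -0.1,"wx": 0,"wy": 0,"wz": 0,"hand": 45}
    - {"dx": 0,"dy": 0,"dz": -0.4,"wx": 0,"wy": 0,"wz": 0,"hand": 45}
    - {"dx": 0,"dy": 0,"dz": -0.9,"wx": 0,"wy": 0,"wz": 0,"hand": 45}
    - {"dx": 0,"dy": 0,"dz": -1.5,"wx": 0,"wy": 0,"wz": 0,"hand": 45}
    - {"dx": -0.1,"dy": 0.1,"dz": -2.1,"wx": 0,"wy": 0,"wz": 0,"hand": 45}
    - {"dx": -0.4,"dy": 0.38,"dz": -2.6,"wx": 0,"wy": 0,"wz": 0,"hand": 45}
    - {"dx": -0.8,"dy": 0.76,"dz": -2.9,"wx": 0,"wy": 0,"wz": 0,"hand": 45}
    - {"dx": -1.2,"dy": 1.14,"dz": -3.0,"wx": 0,"wy": 0,"wz": 0,"hand": 45}
    - {"dx": -1.6,"dy": 1.52,"dz": -3.0,"wx": 0,"wy": 0,"wz": 0,"hand": 45}
    - {"dx": -2.0,"dy": 1.9,"dz": -3.0,"wx": 0,"wy": 0,"wz": 0,"hand": 45}
    - {"dx": -2.4,"dy": 2.29,"dz": -3.0,"wx": 0,"wy": 0,"wz": 0,"hand": 45}
    - {"dx": -2.8,"dy": 2.67,"dz": -3.0,"wx": 0,"wy": 0,"wz": 0,"hand": 45}
    - {"dx": -3.2,"dy": 3.05,"dz": -3.0,"wx": 0,"wy": 0,"wz": 0,"hand": 45}
    - {"dx": -3.5,"dy": 3.33,"dz": -3.0,"wx": 0,"wy": 0,"wz": 0,"hand": 45}
    - {"dx": -3.7,"dy": 3.52,"dz": -3.0,"wx": 0,"wy": 0,"wz": 0,"hand": 45}
    - {"dx": -3.77,"dy": 3.59,"dz": -3.0,"wx": 0,"wy": 0,"wz": 0,"hand": 45}
    - {"dx": -3.77,"dy": 3.59,"dz": -3.0,"wx": 0,"wy": 0,"wz": 0,"hand": 45}
    - {"dx": -3.77,"dy": 3.59,"dz": -3.0,"wx": 0,"wy": 0,"wz": 0,"hand": 45}
    - {"dx": -3.77,"dy": 3.59,"dz": -3.0,"wx": 0,"wy": 0,"wz": 0,"hand": 45}

```text
clock: 14.2
eef_pos: [0.6304, -0.0945, 0.1694]
tool_rot: [0.001, 1.0, -0.0, -0.0]
ft_force: [-0.3, -0.6, -0.5]
grip_width: 0.0545
grasp_force: 63.4
```

```bash
python3 - <<'E'
from h import *
wlook('pack_center',.631,-.0935,z=.051,name='w5')
E
```

```text
14.2 [ 0.6304 -0.0945  0.1694] [ 6.e-04  1.e+00 -1.e-04 -2.e-04] [-0.149  0.551  0.279  1.299 -0.    -0.147]
pred ctr [318.8 202.2] rim [[319.0, 233.0], [352.0, 202.0], [319.0, 169.0], [286.0, 202.0]]
[(0.92, [319.4, 189.1, 65.1, 55.4])]
```

View pics/w5.png

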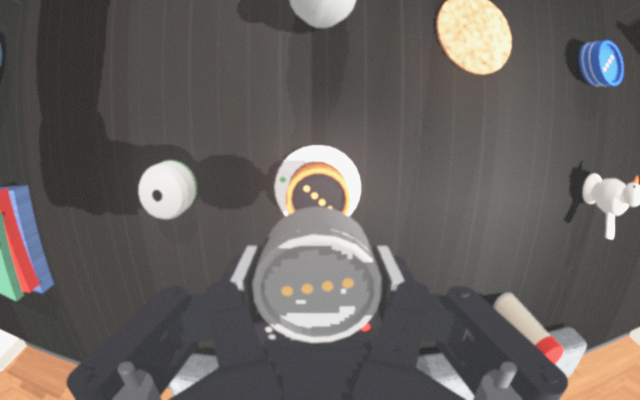

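The pack rim spans columns 287–352, centred at 319 as predicted. Lowering the hub onto it.

>>> drive_tool:
  rows:
    - {"dx": 0,"dy": 0,"dz": 0.3,"wx": 0,"wy": 0,"wz": 0,"hand": 45}
    - {"dx": 0,"dy": 0,"dz": 0.7,"wx": 0,"wy": 0,"wz": 0,"hand": 45}
    - {"dx": 0,"dy": 0,"dz": 1.1,"wx": 0,"wy": 0,"wz": 0,"hand": 45}
    - {"dx": 0,"dy": 0,"dz": 1.45,"wx": 0,"wy": 0,"wz": 0,"hand": 45}
    - {"dx": 0,"dy": 0,"dz": 1.7,"wx": 0,"wy": 0,"wz": 0,"hand": 45}
    - {"dx": 0,"dy": 0,"dz": 1.85,"wx": 0,"wy": 0,"wz": 0,"hand": 45}
    - {"dx": 0,"dy": 0,"dz": 1.95,"wx": 0,"wy": 0,"wz": 0,"hand": 45}
    - {"dx": 0,"dy": 0,"dz": 2.03,"wx": 0,"wy": 0,"wz": 0,"hand": 45}
    - {"dx": 0,"dy": 0,"dz": 2.08,"wx": 0,"wy": 0,"wz": 0,"hand": 45}
    - {"dx": 0,"dy": 0,"dz": 2.1,"wx": 0,"wy": 0,"wz": 0,"hand": 45}
    - {"dx": 0,"dy": 0,"dz": 2.1,"wx": 0,"wy": 0,"wz": 0,"hand": 45}
    - {"dx": 0,"dy": 0,"dz": 2.1,"wx": 0,"wy": 0,"wz": 0,"hand": 45}

```text
clock: 15.5
eef_pos: [0.6315, -0.0937, 0.0654]
tool_rot: [-0.0, 1.0, -0.0, 0.001]
ft_force: [-0.9, 0.1, 5.3]
grip_width: 0.055
grasp_force: 63.6
```

>>> drive_tool:
  rows:
    - {"dx": 0,"dy": 0,"dz": 0,"wx": 0,"wy": 0,"wz": 0,"hand": 60}
    - {"dx": 0,"dy": 0,"dz": 0,"wx": 0,"wy": 0,"wz": 0,"hand": 70}
    - {"dx": 0,"dy": 0,"dz": 0,"wx": 0,"wy": 0,"wz": 0,"hand": 80}
    - {"dx": 0,"dy": 0,"dz": 0,"wx": 0,"wy": 0,"wz": 0,"hand": 84}
    - {"dx": 0,"dy": 0,"dz": -0.3,"wx": 0,"wy": 0,"wz": 0,"hand": 84}
    - {"dx": 0,"dy": 0,"dz": -0.8,"wx": 0,"wy": 0,"wz": 0,"hand": 84}
    - {"dx": 0,"dy": 0,"dz": -1.5,"wx": 0,"wy": 0,"wz": 0,"hand": 84}
    - {"dx": 0.1,"dy": 0.2,"dz": -2.3,"wx": 0,"wy": 0,"wz": 0,"hand": 84}
    - {"dx": 0.32,"dy": 0.66,"dz": -2.9,"wx": 0,"wy": 0,"wz": 0,"hand": 84}
    - {"dx": 0.65,"dy": 1.34,"dz": -3.3,"wx": 0,"wy": 0,"wz": 0,"hand": 84}
    - {"dx": 1.0,"dy": 2.07,"dz": -3.4,"wx": 0,"wy": 0,"wz": 0,"hand": 84}
    - {"dx": 1.4,"dy": 2.9,"dz": -3.4,"wx": 0,"wy": 0,"wz": 0,"hand": 84}
    - {"dx": 1.8,"dy": 3.72,"dz": -3.4,"wx": 0,"wy": 0,"wz": 0,"hand": 84}
    - {"dx": 2.2,"dy": 4.55,"dz": -3.4,"wx": 0,"wy": 0,"wz": 0,"hand": 84}
    - {"dx": 2.6,"dy": 5.38,"dz": -3.4,"wx": 0,"wy": 0,"wz": 0,"hand": 84}
    - {"dx": 2.95,"dy": 6.1,"dz": -3.4,"wx": 0,"wy": 0,"wz": 0,"hand": 84}
    - {"dx": 3.25,"dy": 6.7,"dz": -3.4,"wx": 0,"wy": 0,"wz": 0,"hand": 84}
    - {"dx": 3.388,"dy": 7.004,"dz": -3.4,"wx": 0,"wy": 0,"wz": 0,"hand": 84}
    - {"dx": 3.388,"dy": 7.004,"dz": -3.4,"wx": 0,"wy": 0,"wz": 0,"hand": 84}
    - {"dx": 3.388,"dy": 7.004,"dz": -3.4,"wx": 0,"wy": 0,"wz": 0,"hand": 84}

```text
clock: 17.5
eef_pos: [0.4615, 0.2566, 0.2342]
tool_rot: [-0.0, 1.0, -0.0, 0.0]
ft_force: [0.2, 1.0, -0.1]
grip_width: 0.0841
grasp_force: 0.0
```

```bash
python3 - <<'E'
from h import *
wlook('drive_center',.4616,.2567,name='w6')
E
```

```text
17.5 [0.4615 0.2566 0.2342] [-5.e-04  1.e+00 -2.e-04  1.e-04] [ 0.508  0.3    0.064  1.335 -0.     0.507]
pred ctr [317.6 182. ] rim [[318.0, 207.0], [344.0, 182.0], [318.0, 156.0], [292.0, 182.0]]
[(0.91, [317.4, 180.1, 48.1, 53.9])]
```

View pics/w6.png

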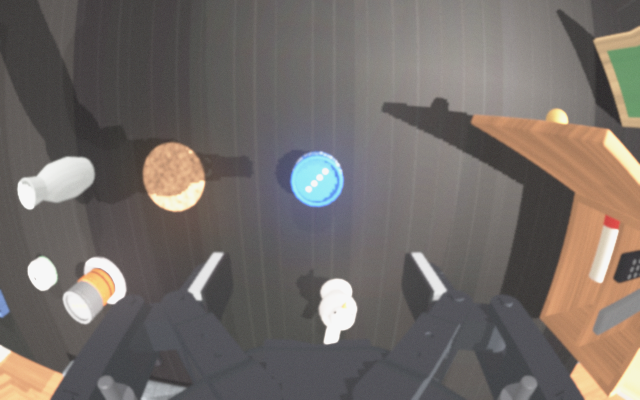

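The drive is at (317,180), predicted (318,182). The pack and hub stack looks straight at about (92,290). Grasping the drive.

>>> drive_tool:
  rows:
    - {"dx": 0.02,"dy": 0,"dz": 0.5,"wx": 0,"wy": 0,"wz": 0,"hand": 84}
    - {"dx": 0.02,"dy": 0,"dz": 1.2,"wx": 0,"wy": 0,"wz": 0,"hand": 84}
    - {"dx": 0.02,"dy": 0,"dz": 1.9,"wx": 0,"wy": 0,"wz": 0,"hand": 84}
    - {"dx": 0.02,"dy": 0,"dz": 2.6,"wx": 0,"wy": 0,"wz": 0,"hand": 84}
    - {"dx": 0.02,"dy": 0,"dz": 3.3,"wx": 0,"wy": 0,"wz": 0,"hand": 84}
    - {"dx": 0.02,"dy": 0,"dz": 3.85,"wx": 0,"wy": 0,"wz": 0,"hand": 84}
    - {"dx": 0.02,"dy": 0,"dz": 4.15,"wx": 0,"wy": 0,"wz": 0,"hand": 84}
    - {"dx": 0.02,"dy": 0,"dz": 4.3,"wx": 0,"wy": 0,"wz": 0,"hand": 84}
    - {"dx": 0.02,"dy": 0,"dz": 4.3,"wx": 0,"wy": 0,"wz": 0,"hand": 84}
    - {"dx": 0.02,"dy": 0,"dz": 4.3,"wx": 0,"wy": 0,"wz": 0,"hand": 75}
    - {"dx": 0.02,"dy": 0,"dz": 4.3,"wx": 0,"wy": 0,"wz": 0,"hand": 68}
    - {"dx": 0.02,"dy": 0,"dz": 4.3,"wx": 0,"wy": 0,"wz": 0,"hand": 62}
    - {"dx": 0.02,"dy": 0,"dz": 4.3,"wx": 0,"wy": 0,"wz": 0,"hand": 58}
    - {"dx": 0.02,"dy": 0,"dz": 4.3,"wx": 0,"wy": 0,"wz": 0,"hand": 54}
    - {"dx": 0.02,"dy": 0,"dz": 4.3,"wx": 0,"wy": 0,"wz": 0,"hand": 45}
    - {"dx": 0.02,"dy": 0,"dz": 4.3,"wx": 0,"wy": 0,"wz": 0,"hand": 45}
    - {"dx": 0.02,"dy": 0,"dz": 4.3,"wx": 0,"wy": 0,"wz": 0,"hand": 45}
    - {"dx": 0.02,"dy": 0,"dz": 4.3,"wx": 0,"wy": 0,"wz": 0,"hand": 45}

```text
clock: 19.4
eef_pos: [0.4612, 0.2566, 0.0205]
tool_rot: [-0.0, 1.0, -0.0, 0.001]
ft_force: [0.5, -2.5, 5.9]
grip_width: 0.0548
grasp_force: 62.0
```

>>> drive_tool:
  rows:
    - {"dx": 0,"dy": 0,"dz": -0.1,"wx": 0,"wy": 0,"wz": 0,"hand": 45}
    - {"dx": 0,"dy": 0,"dz": -0.4,"wx": 0,"wy": 0,"wz": 0,"hand": 45}
    - {"dx": 0,"dy": 0,"dz": -0.9,"wx": 0,"wy": 0,"wz": 0,"hand": 45}
    - {"dx": 0,"dy": 0,"dz": -1.5,"wx": 0,"wy": 0,"wz": 0,"hand": 45}
    - {"dx": -0.1,"dy": -0.2,"dz": -2.2,"wx": 0,"wy": 0,"wz": 0,"hand": 45}
    - {"dx": -0.3,"dy": -0.62,"dz": -2.8,"wx": 0,"wy": 0,"wz": 0,"hand": 45}
    - {"dx": -0.6,"dy": -1.23,"dz": -3.2,"wx": 0,"wy": 0,"wz": 0,"hand": 45}
    - {"dx": -0.95,"dy": -1.95,"dz": -3.4,"wx": 0,"wy": 0,"wz": 0,"hand": 45}
    - {"dx": -1.3,"dy": -2.67,"dz": -3.4,"wx": 0,"wy": 0,"wz": 0,"hand": 45}
    - {"dx": -1.65,"dy": -3.39,"dz": -3.4,"wx": 0,"wy": 0,"wz": 0,"hand": 45}
    - {"dx": -2.0,"dy": -4.11,"dz": -3.4,"wx": 0,"wy": 0,"wz": 0,"hand": 45}
    - {"dx": -2.35,"dy": -4.83,"dz": -3.4,"wx": 0,"wy": 0,"wz": 0,"hand": 45}
    - {"dx": -2.7,"dy": -5.55,"dz": -3.4,"wx": 0,"wy": 0,"wz": 0,"hand": 45}
    - {"dx": -3.0,"dy": -6.17,"dz": -3.4,"wx": 0,"wy": 0,"wz": 0,"hand": 45}
    - {"dx": -3.25,"dy": -6.68,"dz": -3.4,"wx": 0,"wy": 0,"wz": 0,"hand": 45}
    - {"dx": -3.37,"dy": -6.93,"dz": -3.4,"wx": 0,"wy": 0,"wz": 0,"hand": 45}
    - {"dx": -3.408,"dy": -7.004,"dz": -3.4,"wx": 0,"wy": 0,"wz": 0,"hand": 45}
    - {"dx": -3.408,"dy": -7.004,"dz": -3.4,"wx": 0,"wy": 0,"wz": 0,"hand": 45}
    - {"dx": -3.408,"dy": -7.004,"dz": -3.4,"wx": 0,"wy": 0,"wz": 0,"hand": 45}
    - {"dx": -3.408,"dy": -7.004,"dz": -3.4,"wx": 0,"wy": 0,"wz": 0,"hand": 45}

```text
clock: 21.4
eef_pos: [0.6306, -0.0921, 0.1895]
tool_rot: [-0.001, 1.0, 0.0, -0.0]
ft_force: [-0.3, -0.6, -2.4]
grip_width: 0.0544
grasp_force: 63.7
```

```bash
python3 - <<'E'
from h import *
wlook('hub_center',.631,-.0935,z=.087,name='w7')
E
```

```text
21.4 [ 0.6306 -0.0921  0.1895] [-1.e-03  1.e+00  2.e-04 -1.e-04] [-0.145  0.541  0.315  1.345  0.    -0.147]
pred ctr [315.8 207.6] rim [[316.0, 240.0], [351.0, 208.0], [316.0, 173.0], [281.0, 207.0]]
[(0.67, [313.9, 193.9, 69.6, 52.8])]
```

View pics/w7.png

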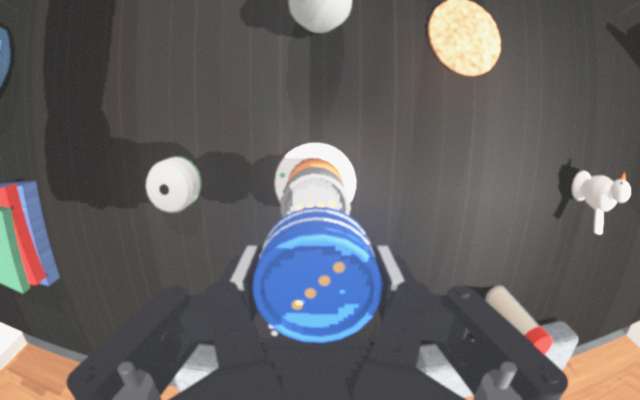

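The hub rim spans columns 281–351, matching the prediction. Lowering the drive.

>>> drive_tool:
  rows:
    - {"dx": 0,"dy": 0,"dz": 0.3,"wx": 0,"wy": 0,"wz": 0,"hand": 45}
    - {"dx": 0,"dy": 0,"dz": 0.7,"wx": 0,"wy": 0,"wz": 0,"hand": 45}
    - {"dx": 0,"dy": 0,"dz": 1.05,"wx": 0,"wy": 0,"wz": 0,"hand": 45}
    - {"dx": 0,"dy": 0,"dz": 1.3,"wx": 0,"wy": 0,"wz": 0,"hand": 45}
    - {"dx": 0,"dy": 0,"dz": 1.48,"wx": 0,"wy": 0,"wz": 0,"hand": 45}
    - {"dx": 0,"dy": 0,"dz": 1.6,"wx": 0,"wy": 0,"wz": 0,"hand": 45}
    - {"dx": 0,"dy": 0,"dz": 1.68,"wx": 0,"wy": 0,"wz": 0,"hand": 45}
    - {"dx": 0,"dy": 0,"dz": 1.74,"wx": 0,"wy": 0,"wz": 0,"hand": 45}
    - {"dx": 0,"dy": 0,"dz": 1.78,"wx": 0,"wy": 0,"wz": 0,"hand": 45}
    - {"dx": 0,"dy": 0,"dz": 1.78,"wx": 0,"wy": 0,"wz": 0,"hand": 45}
    - {"dx": 0,"dy": 0,"dz": 1.78,"wx": 0,"wy": 0,"wz": 0,"hand": 45}

```text
clock: 22.6
eef_pos: [0.6316, -0.0936, 0.1015]
tool_rot: [-0.0, 1.0, -0.0, 0.001]
ft_force: [-1.4, -0.1, 3.4]
grip_width: 0.0546
grasp_force: 63.9
```

>>> drive_tool:
  rows:
    - {"dx": 0,"dy": 0,"dz": 0,"wx": 0,"wy": 0,"wz": 0,"hand": 60}
    - {"dx": 0,"dy": 0,"dz": 0,"wx": 0,"wy": 0,"wz": 0,"hand": 70}
    - {"dx": 0,"dy": 0,"dz": 0,"wx": 0,"wy": 0,"wz": 0,"hand": 80}
    - {"dx": 0,"dy": 0,"dz": 0,"wx": 0,"wy": 0,"wz": 0,"hand": 84}
    - {"dx": 0,"dy": 0,"dz": -0.3,"wx": 0,"wy": 0,"wz": 0,"hand": 84}
    - {"dx": 0,"dy": 0,"dz": -0.8,"wx": 0,"wy": 0,"wz": 0,"hand": 84}
    - {"dx": 0,"dy": 0,"dz": -1.4,"wx": 0,"wy": 0,"wz": 0,"hand": 84}
    - {"dx": 0,"dy": 0,"dz": -2.0,"wx": 0,"wy": 0,"wz": 0,"hand": 84}
    - {"dx": 0,"dy": -0.2,"dz": -2.3,"wx": 0,"wy": 0,"wz": 0,"hand": 84}
    - {"dx": 0.02,"dy": -0.6,"dz": -2.4,"wx": 0,"wy": 0,"wz": 0,"hand": 84}
    - {"dx": 0.04,"dy": -1.2,"dz": -2.4,"wx": 0,"wy": 0,"wz": 0,"hand": 84}
    - {"dx": 0.06,"dy": -1.8,"dz": -2.4,"wx": 0,"wy": 0,"wz": 0,"hand": 84}
    - {"dx": 0.08,"dy": -2.4,"dz": -2.4,"wx": 0,"wy": 0,"wz": 0,"hand": 84}
    - {"dx": 0.1,"dy": -2.85,"dz": -2.4,"wx": 0,"wy": 0,"wz": 0,"hand": 84}
    - {"dx": 0.1,"dy": -3.09,"dz": -2.4,"wx": 0,"wy": 0,"wz": 0,"hand": 84}
    - {"dx": 0.1,"dy": -3.09,"dz": -2.4,"wx": 0,"wy": 0,"wz": 0,"hand": 84}
    - {"dx": 0.1,"dy": -3.09,"dz": -2.4,"wx": 0,"wy": 0,"wz": 0,"hand": 84}
    - {"dx": 0.1,"dy": -3.09,"dz": -2.4,"wx": 0,"wy": 0,"wz": 0,"hand": 84}

```text
clock: 24.4
eef_pos: [0.6263, -0.2467, 0.2203]
tool_rot: [-0.001, 1.0, 0.0, -0.0]
ft_force: [0.1, 1.2, 0.4]
grip_width: 0.0841
grasp_force: 0.0
```

```bash
python3 - <<'E'
from h import *
wlook('cap_center',.626,-.248,z=.042,r=.003,name='w8')
E
```

```text
24.4 [ 0.6263 -0.2467  0.2203] [-8.e-04  1.e+00  2.e-04 -1.e-04] [-0.375  0.611  0.512  1.472  0.    -0.377]
pred ctr [316.2 184.7] rim [[316.0, 188.0], [319.0, 185.0], [316.0, 182.0], [313.0, 185.0]]
[(0.96, [316.8, 179.7, 50.7, 51.6])]
```

View pics/w8.png

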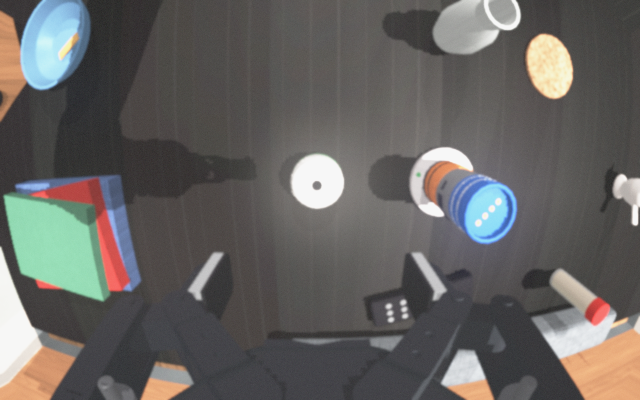

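The cap's dot is at (317,185), exactly as predicted, and the three-module stack looks straight. Grasping the cap.

>>> drive_tool:
  rows:
    - {"dx": 0,"dy": 0,"dz": 0.5,"wx": 0,"wy": 0,"wz": 0,"hand": 84}
    - {"dx": 0,"dy": 0,"dz": 1.2,"wx": 0,"wy": 0,"wz": 0,"hand": 84}
    - {"dx": 0,"dy": 0,"dz": 1.9,"wx": 0,"wy": 0,"wz": 0,"hand": 84}
    - {"dx": 0,"dy": 0,"dz": 2.6,"wx": 0,"wy": 0,"wz": 0,"hand": 84}
    - {"dx": 0,"dy": 0,"dz": 3.2,"wx": 0,"wy": 0,"wz": 0,"hand": 84}
    - {"dx": 0,"dy": 0,"dz": 3.6,"wx": 0,"wy": 0,"wz": 0,"hand": 84}
    - {"dx": 0,"dy": 0,"dz": 3.87,"wx": 0,"wy": 0,"wz": 0,"hand": 84}
    - {"dx": 0,"dy": 0,"dz": 4.04,"wx": 0,"wy": 0,"wz": 0,"hand": 84}
    - {"dx": 0,"dy": 0,"dz": 4.04,"wx": 0,"wy": 0,"wz": 0,"hand": 84}
    - {"dx": 0,"dy": 0,"dz": 4.04,"wx": 0,"wy": 0,"wz": 0,"hand": 75}
    - {"dx": 0,"dy": 0,"dz": 4.04,"wx": 0,"wy": 0,"wz": 0,"hand": 68}
    - {"dx": 0,"dy": 0,"dz": 4.04,"wx": 0,"wy": 0,"wz": 0,"hand": 62}
    - {"dx": 0,"dy": 0,"dz": 4.04,"wx": 0,"wy": 0,"wz": 0,"hand": 58}
    - {"dx": 0,"dy": 0,"dz": 4.04,"wx": 0,"wy": 0,"wz": 0,"hand": 54}
    - {"dx": 0,"dy": 0,"dz": 4.04,"wx": 0,"wy": 0,"wz": 0,"hand": 45}
    - {"dx": 0,"dy": 0,"dz": 4.04,"wx": 0,"wy": 0,"wz": 0,"hand": 45}
    - {"dx": 0,"dy": 0,"dz": 4.04,"wx": 0,"wy": 0,"wz": 0,"hand": 45}
    - {"dx": 0,"dy": 0,"dz": 4.04,"wx": 0,"wy": 0,"wz": 0,"hand": 45}

```text
clock: 26.3
eef_pos: [0.6268, -0.2483, 0.0197]
tool_rot: [-0.0, 1.0, -0.0, 0.001]
ft_force: [-1.8, 0.8, 5.1]
grip_width: 0.0542
grasp_force: 63.1
```

>>> drive_tool:
  rows:
    - {"dx": 0,"dy": 0,"dz": -0.1,"wx": 0,"wy": 0,"wz": 0,"hand": 45}
    - {"dx": 0,"dy": 0,"dz": -0.4,"wx": 0,"wy": 0,"wz": 0,"hand": 45}
    - {"dx": 0,"dy": 0,"dz": -1.0,"wx": 0,"wy": 0,"wz": 0,"hand": 45}
    - {"dx": 0,"dy": 0,"dz": -1.7,"wx": 0,"wy": 0,"wz": 0,"hand": 45}
    - {"dx": 0,"dy": 0,"dz": -2.4,"wx": 0,"wy": 0,"wz": 0,"hand": 45}
    - {"dx": 0,"dy": 0,"dz": -3.1,"wx": 0,"wy": 0,"wz": 0,"hand": 45}
    - {"dx": 0,"dy": 0,"dz": -3.6,"wx": 0,"wy": 0,"wz": 0,"hand": 45}
    - {"dx": 0,"dy": 0.1,"dz": -3.8,"wx": 0,"wy": 0,"wz": 0,"hand": 45}
    - {"dx": 0,"dy": 0.4,"dz": -3.8,"wx": 0,"wy": 0,"wz": 0,"hand": 45}
    - {"dx": -0.02,"dy": 0.9,"dz": -3.8,"wx": 0,"wy": 0,"wz": 0,"hand": 45}
    - {"dx": -0.04,"dy": 1.4,"dz": -3.8,"wx": 0,"wy": 0,"wz": 0,"hand": 45}
    - {"dx": -0.06,"dy": 1.9,"dz": -3.8,"wx": 0,"wy": 0,"wz": 0,"hand": 45}
    - {"dx": -0.08,"dy": 2.4,"dz": -3.8,"wx": 0,"wy": 0,"wz": 0,"hand": 45}
    - {"dx": -0.1,"dy": 2.8,"dz": -3.8,"wx": 0,"wy": 0,"wz": 0,"hand": 45}
    - {"dx": -0.1,"dy": 3.02,"dz": -3.8,"wx": 0,"wy": 0,"wz": 0,"hand": 45}
    - {"dx": -0.1,"dy": 3.09,"dz": -3.8,"wx": 0,"wy": 0,"wz": 0,"hand": 45}
    - {"dx": -0.1,"dy": 3.09,"dz": -3.8,"wx": 0,"wy": 0,"wz": 0,"hand": 45}
    - {"dx": -0.1,"dy": 3.09,"dz": -3.8,"wx": 0,"wy": 0,"wz": 0,"hand": 45}
    - {"dx": -0.1,"dy": 3.09,"dz": -3.8,"wx": 0,"wy": 0,"wz": 0,"hand": 45}

```text
clock: 28.2
eef_pos: [0.6309, -0.0946, 0.2081]
tool_rot: [0.001, 1.0, -0.0, -0.0]
ft_force: [0.2, -1.1, -1.9]
grip_width: 0.054
grasp_force: 63.3
```

```bash
python3 - <<'E'
from h import *
wlook('drive_center',.631,-.0935,z=.123,name='w9')
E
```

```text
28.2 [ 0.6309 -0.0946  0.2081] [ 7.e-04  1.e+00 -1.e-04 -1.e-04] [-0.149  0.535  0.353  1.389 -0.    -0.147]
pred ctr [319.3 214.3] rim [[319.0, 249.0], [357.0, 214.0], [319.0, 177.0], [281.0, 214.0]]
[(0.67, [318.2, 192.6, 73.7, 52.3])]
```

View pics/w9.png

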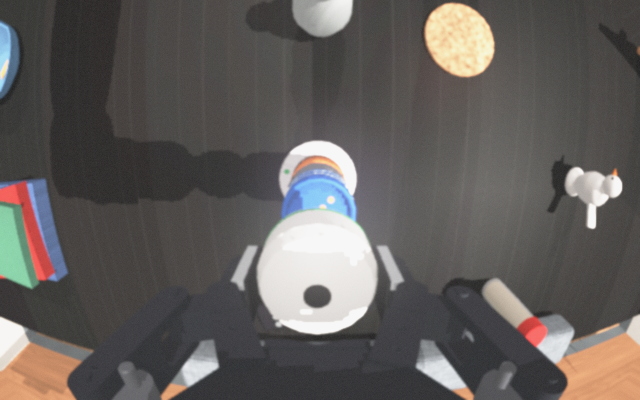

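The drive spans columns 281–355, as predicted. Lowering the cap.

>>> drive_tool:
  rows:
    - {"dx": 0,"dy": 0,"dz": 0.2,"wx": 0,"wy": 0,"wz": 0,"hand": 45}
    - {"dx": 0,"dy": 0,"dz": 0.5,"wx": 0,"wy": 0,"wz": 0,"hand": 45}
    - {"dx": 0,"dy": 0,"dz": 0.8,"wx": 0,"wy": 0,"wz": 0,"hand": 45}
    - {"dx": 0,"dy": 0,"dz": 1.02,"wx": 0,"wy": 0,"wz": 0,"hand": 45}
    - {"dx": 0,"dy": 0,"dz": 1.18,"wx": 0,"wy": 0,"wz": 0,"hand": 45}
    - {"dx": 0,"dy": 0,"dz": 1.29,"wx": 0,"wy": 0,"wz": 0,"hand": 45}
    - {"dx": 0,"dy": 0,"dz": 1.37,"wx": 0,"wy": 0,"wz": 0,"hand": 45}
    - {"dx": 0,"dy": 0,"dz": 1.42,"wx": 0,"wy": 0,"wz": 0,"hand": 45}
    - {"dx": 0,"dy": 0,"dz": 1.46,"wx": 0,"wy": 0,"wz": 0,"hand": 45}
    - {"dx": 0,"dy": 0,"dz": 1.46,"wx": 0,"wy": 0,"wz": 0,"hand": 45}
    - {"dx": 0,"dy": 0,"dz": 1.46,"wx": 0,"wy": 0,"wz": 0,"hand": 45}

```text
clock: 29.4
eef_pos: [0.6317, -0.0937, 0.1366]
tool_rot: [-0.0, 1.0, -0.0, 0.001]
ft_force: [-1.2, 0.3, 4.5]
grip_width: 0.0541
grasp_force: 63.4
```

>>> drive_tool:
  rows:
    - {"dx": 0,"dy": 0,"dz": 0,"wx": 0,"wy": 0,"wz": 0,"hand": 60}
    - {"dx": 0,"dy": 0,"dz": 0,"wx": 0,"wy": 0,"wz": 0,"hand": 70}
    - {"dx": 0,"dy": 0,"dz": 0,"wx": 0,"wy": 0,"wz": 0,"hand": 80}
    - {"dx": 0,"dy": 0,"dz": 0,"wx": 0,"wy": 0,"wz": 0,"hand": 84}
    - {"dx": 0,"dy": 0,"dz": -0.2,"wx": 0,"wy": 0,"wz": 0,"hand": 84}
    - {"dx": 0,"dy": 0,"dz": -0.6,"wx": 0,"wy": 0,"wz": 0,"hand": 84}
    - {"dx": 0,"dy": 0,"dz": -1.1,"wx": 0,"wy": 0,"wz": 0,"hand": 84}
    - {"dx": 0,"dy": 0,"dz": -1.6,"wx": 0,"wy": 0,"wz": 0,"hand": 84}
    - {"dx": 0.2,"dy": 0,"dz": -2.0,"wx": 0,"wy": 0,"wz": 0,"hand": 84}
    - {"dx": 0.7,"dy": 0,"dz": -2.2,"wx": 0,"wy": 0,"wz": 0,"hand": 84}
    - {"dx": 1.4,"dy": 0,"dz": -2.3,"wx": 0,"wy": 0,"wz": 0,"hand": 84}
    - {"dx": 2.1,"dy": 0,"dz": -2.3,"wx": 0,"wy": 0,"wz": 0,"hand": 84}
    - {"dx": 2.8,"dy": 0,"dz": -2.3,"wx": 0,"wy": 0,"wz": 0,"hand": 84}
    - {"dx": 3.3,"dy": 0,"dz": -2.3,"wx": 0,"wy": 0,"wz": 0,"hand": 84}
    - {"dx": 3.6,"dy": 0,"dz": -2.3,"wx": 0,"wy": 0,"wz": 0,"hand": 84}
    - {"dx": 3.6,"dy": 0,"dz": -2.3,"wx": 0,"wy": 0,"wz": 0,"hand": 84}
    - {"dx": 3.6,"dy": 0,"dz": -2.3,"wx": 0,"wy": 0,"wz": 0,"hand": 84}

```text
clock: 31.1
eef_pos: [0.4517, -0.0937, 0.2513]
tool_rot: [0.0, 1.0, -0.0, 0.001]
ft_force: [0.0, -0.6, 0.4]
grip_width: 0.0839
grasp_force: 0.0
```

```bash
python3 - <<'E'
from h import *
im=snap('scene','s2full'); c=np.array(im)[90:370,180:480,::-1]
cv2.imwrite('pics/s2.png',cv2.resize(c,(640,597),interpolation=cv2.INTER_CUBIC))
print([proj('scene',[.631,-.0935,z]).round(1).tolist() for z in(.015,.051,.087,.123,.159)])
for t,p in[('vase_center','vase'),('bird_center','bird')]: print(t,loc('scene',t,p))
E
```

```text
[[268.2, 202.1], [266.5, 189.9], [264.7, 176.8], [262.8, 162.7], [260.7, 147.6]]
vase_center ('scene', [0.4545, -0.087], 0.88, 1052, 1100)
bird_center None
```

View pics/s2.png

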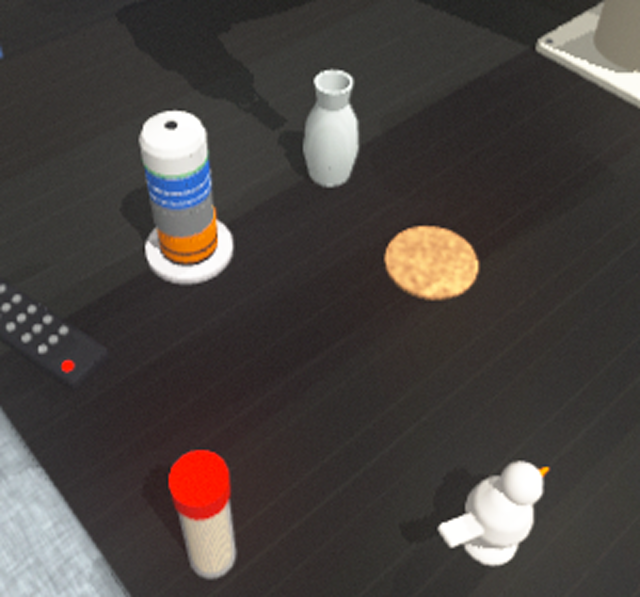

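The full stack stands straight on the dock. The cap dot is at about (260,149) in full-image pixels, predicted (261,148). The vase and bird are still standing where they were, and the gripper is clear.

```bash
python3 -c "
from workcell import bot
print(bot.job_done())"
```

```text
the job is handed in; nothing more can be done
None
```

The hub is rebuilt on its dock in the order asked (pack, hub, drive, cap), each module seated at its expected height and released; the bird and vase are still standing where they were, and the job was handed in at about 31 s with no verdict returned.

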